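Uncover and open a safety-capped reagent bottle

TASK

The amber reagent bottle stands in its metal holder under a loose light-tight cover: lift the cover off by its knob and stand it upright on the worktop beside the holder, without dropping it. Then open the bottle's push-and-turn safety cap: press it down, keep it pressed while you turn it counter-clockwise (seen from above) about a sixth of a turn, and lift it straight up. Finish still holding the cap level in the gripper, about 8 cm above the bottle's mouth and over it, and do not disturb the beaker, the timer or the petri dish.

Things in the scene. Friction and masses are not known exactly. Their poses are not given: they have to be found in the camera images.
- station: Fixed bottle holder with its bottle, upright. Origin on the worktop under the bottle's axis, z up. Round dark foot 120 mm across, 12 mm high; pale metal holder 92 mm across up to z = 40 mm (the cover's rim rests on its flat top at the start); amber bottle 70 mm across up to z = 46 mm, shoulder sloping in to a 31 mm neck at z = 56 mm; neck ends at z = 82 mm.
- bottle_mouth (a point): Centre of the top of the white seal ring in the bottle's mouth, on the bottle's axis, 90.5 mm above the worktop when not pressed (8.5 mm above the neck).
- seal_ring (a joint): How far the sprung seal ring under the cap is pressed down, m: 0 as the cap sits locked, 0.0075 at its stop. It resists with about 6 N at first and about 11 N when 5 mm down, and springs back. It pushes the cap up.
- cover: Loose cover: an upside-down pale metal cup, 83 mm outside, 77 mm inside, 64 mm high, with a black knob on top; about 0.12 kg. Origin at the centre of its open rim (underside), z up. At the start it stands on the holder and hides the bottle, with about 3 mm of room round it: lift it straight up by at least 65 mm before moving sideways.
- cover_knob (a point): Centre of the cover's round black knob, 27 mm across and 22 mm high, on a 14 mm stem that shows 9 mm above the cover. It lies 84 mm above the cover's rim, so 84 mm above the worktop when the cover is stood there.
- cap: The bottle's loose white ribbed safety cap, 50 mm across, 26 mm high, about 35 g, under the cover at the start. Origin at the centre of its underside, z up, 68.5 mm above the worktop when locked. Pressed down 4 mm or more (5.5 mm is right, 7.5 mm is the stop; the whole cap moves down) it can be turned counter-clockwise seen from above, with little resistance; clockwise is blocked.
- cap_center (a point): Centre of the cap, half-way up, 13 mm above its underside. Locked, its x axis lies within about 3 degrees of that of station, and three lugs inside keep the cap from turning or lifting. Pressed and turned 35 to 85 degrees counter-clockwise from there (60 is right) it is free to lift straight off.
- beaker: Small empty beaker, 52 mm across, 68 mm high, loose bystander; origin at the centre of its underside.
- timer: Flat white bench timer, 62x62x18 mm, loose bystander; origin at the centre of its underside.
- petri_dish: Closed petri dish, 62 mm across, 14 mm high, loose bystander; origin at the centre of its underside.

How it is judged:
On the way, in this order (a step that is already met when the one before it is completed fails the run):
1. the cover stands upright on the worktop beside the holder, let go (angle between cover's own z axis and vertical below 0.12 rad and height (world z) of cover_knob between 0.078 and 0.092 m and horizontal distance between cover_knob and bottle_mouth above 0.1 m and contact force between the fingers and cover below 0.1 N), for 0.2 s.
2. the cap is pressed down and, while down, turned out of its catches (value of joint seal_ring above 0.0025 m and angle between the x axis of cap_center and the x axis of station, either way round above 0.3 rad and contact force between the fingers and cap above 0.5 N).
At the end, for the whole second after the job is handed in: The gripper holds the cap still, level within 0.2 rad, its centre 43 to 180 mm above the seal ring and within 30 mm of the bottle axis, touching nothing else; the cover stands upright (0.12 rad) on the worktop, let go, its axis over 100 mm from the bottle axis (all of step 1 and z of cap_center in the frame of bottle_mouth between 0.043 and 0.18 m and horizontal distance between cap_center and bottle_mouth below 0.03 m and angle between cap_center's own z axis and vertical below 0.2 rad and contact force between the fingers and cap above 1 N and contact force between cap and station below 0.1 N and contact force between cap and cover below 0.1 N and linear speed of cap below 0.03 m/s and value of joint seal_ring below 0.001 m); the arm keeps its last pose, push and grip.
It fails at once if a bystander (beaker, timer or petri dish) is moved by more than 25 mm (distance of any of beaker, timer, petri_dish from where it was at the start of the episode above 0.025 m).
It fails at once if the cover is dropped (falls freely from more than about 4 cm) (linear speed of cover above 0.9 m/s and contact force between the fingers and cover below 0.1 N).
It fails at once if the cover is tipped over (angle between cover's own z axis and vertical above 0.8 rad).
It also fails if it takes over 48 s, if anything falls off the work surface, if the arm or the gripper's body presses on something with over 40 N, if the wrist force passes 120 N, or if a joint passes its speed limit or range.

ROBOT

A 6-joint arm with a two-finger parallel gripper is mounted at the origin on a cart in front of the work surface, level with it; the furniture and walls round the work are solid. World frame = base frame: x ahead of the robot, y to its left, z up, the work surface at z = 0. Lengths are in m, angles in rad, forces in N, time in s.
With the tool pointing down it reaches from about 0.375 to 0.925 m from the base axis. Payload 5.7 kg.
Tool frame: the origin (TCP) lies at the very end of the fingers, on their centre line; the grasp point (between the pads) lies 19 mm behind it; z points along the fingers, y is the line along which they close (so a half turn about z gives the same grasp; the last joint's range is limited). The gripper opens to 88 mm and grips with 3 to 60 N. Pads are 20 mm wide; open, the fingers measure 115 mm over their backs; the gripper's body (75 mm by 178 mm) begins 61 mm behind the grasp point.
Start: joints at [-1.317, 0.359, 1.51, -0, 1.272, -0.115], TCP at [0.216, -0.56, 0.223] pointing down, gripper open.
Joint ranges: [-2.97, 2.97], [-1.01, 2.36], [0.21, 2.38], [-0.96, 4.11], [0.2, 2.71], [-2.98, 2.98]. Speed limits (rad/s): [2.39, 2.39, 3.14, 3.14, 3.14, 3.14].

INTERFACE

Orientations are given as a unit quaternion [w, x, y, z].
In Python, from plant import r gives the robot as it stands.
- The arm moves only by the shell command python3 -m pendant 'ROWS'. ROWS is text: rows parted by semicolons, each of 7 numbers parted by spaces: the turn, a rotation vector about the world's x, y, z in rad, then the shift along the world's x, y, z in m, then the gripper's target within -1 to 1 (fully open at 1, half-way at 0, shut at -1). In form: rx ry rz tx ty tz claw; .... A call has 1 to 5 rows; each row is the pose to reach, as a shift and turn from the pose commanded when the call began; what a row does not reach only later rows make up. A row lasts 1/12 s, in which the tool goes at most 41.7 mm and 7.16 degrees, less where a joint would pass 70% of its speed; a pose out of reach is approached as far as the arm can. A call with a gripper value outside its range is refused whole. The fingers move at their own pace and stop on an object; the grip force is fixed at half the most. Time passes only in rows, so rows that repeat a pose let the fingers close. It gives the time, the measured TCP pose, the force, the opening and the grip force at its end, in the units of the state.
- r.observe(): the state, without advancing time (a new reading comes with each control period).
- r.grab_frame(name): name is "scene" or "top" or "wrist"; returns a dict with "frame" (420x560x3 uint8, red, green, blue), "camera_matrix" (3x3 intrinsics, pixels), "k1" (the pictures are not rectified: a ray, as slopes to the right and down, at radius r is drawn at 1 + k1 r^2 times it, then the intrinsics apply), "R" (3x3) and "t" (3): a world point X has camera coordinates R X + t. Camera axes: x right, y down, z forward; pixel columns grow to the right and rows downward; lengths in m; the calibration is good to about 2 mm. A picture is of the moment at which its call begins. There is no depth.
- r.finish_job(): hands the job in; it is judged then, once.
The state is a dict: "time": time; "joints": joint angles; "qvel": joint speeds; "joint_torque": joint torques, N m; "position": TCP position; "ee_rot": TCP orientation; "contact_force": force on the tool from outside, world axes, zero at the start; "moment": the same for the moment, N m; "grip_width": finger opening in m; "finger_force": force on a finger pad.
Only numpy, scipy, OpenCV 4.12 (cv2) and the standard library are available. Lean on these libraries where they do the work, as an engineer would, in place of code of your own. Each camera call takes 0.05 s, during which the arm holds its last target. There are 200 camera calls.

## Working session

There is one attempt and no reset: what is moved stays moved. The work goes in short steps, Python scripts to look and compute and a shell command to move; the robot and the scene stay as the last step left them, time stands still between calls to the robot, and variables do not carry over. Pictures are saved under pics/ and viewed, at most 10 in all, crops included, and the job is handed in when it is done.

```bash
ls; mkdir -p pics
cat > h.py <<'E'
import numpy as np, cv2
from plant import r
def grab(n,f):
    d=r.grab_frame(n); cv2.imwrite('pics/'+f,d['frame'][:,:,::-1]); np.save('pics/'+f+'.npy',d,allow_pickle=True); return d
def ray(d,u,v):
    K=np.array(d['camera_matrix']);R=np.array(d['R']);t=np.array(d['t'])
    p=cv2.undistortPoints(np.array([[[u,v]]],float),K,np.array([d['k1'],0,0,0.]))[0,0]
    return -R.T@t, R.T@np.array([p[0],p[1],1])
def at_z(d,u,v,z):
    c,q=ray(d,u,v); return c+q*(z-c[2])/q[2]
def load(f): return np.load('pics/'+f+'.npy',allow_pickle=True).item()
E
python3 - <<'E'
from h import *
a=grab('scene','s0.png');b=grab('top','t0.png')
im=np.hstack([a['frame'],b['frame']]);print(r.observe())
for d in(a,b):print(-np.array(d['R']).T@d['t'],d['k1'])
E
```

```text
pics
{'time': 0.1, 'joints': array([-1.31705633e+00,  3.59432977e-01,  1.51128743e+00, -2.44183969e-06,
        1.27249990e+00, -1.15078345e-01]), 'qvel': array([ 0.00151698, -0.00071215, -0.0016525 ,  0.00275079, -0.00032742,
        0.00075591]), 'joint_torque': array([-2.47107926e-05, -5.16358173e+01, -2.71407920e+01,  6.77322876e-02,
        2.76708032e-02, -3.10982114e-05]), 'position': array([ 0.2161599 , -0.55906342,  0.22190764]), 'ee_rot': array([-8.11792522e-04,  9.83044369e-01,  1.83366047e-01, -5.75421171e-05]), 'contact_force': array([ 0.40187289,  0.84035485, -0.00680883]), 'moment': array([ 0.00564593, -0.04712063,  0.02254239]), 'finger_force': 0.0, 'grip_width': 0.08770813971553656}
[-0.10530529  0.78659976  0.73944248] -0.1319535944882508
[ 0.43921632 -0.18488741  1.08228429] -0.11870625272455572
```

View pics/s0.png

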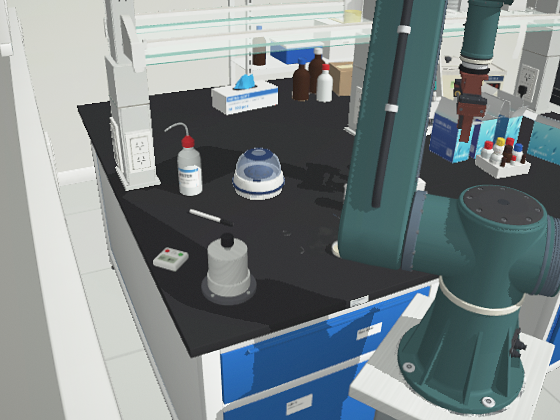

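View pics/t0.png

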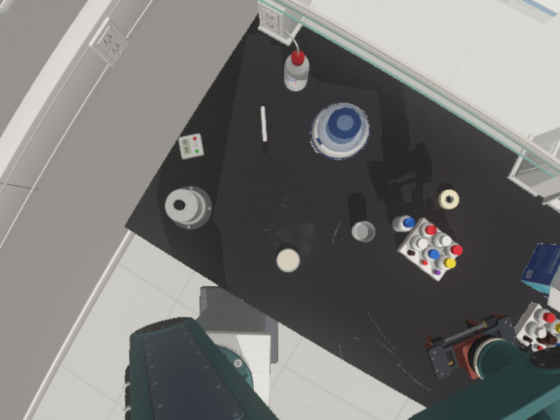

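The scene view shows the station with the black knob at (227,239), and the timer at (170,259). In the top view the knob is at (180,205), the foot centre at about (189,208), the timer at (191,146), the petri dish at (288,260) and the beaker at (363,231).

Run:
```python
from h import *
a=load('s0.png');b=load('t0.png')
print('knob top',at_z(b,180,205,.135),'scene',at_z(a,227,239,.124))
print('foot',at_z(b,189,208,.012),at_z(a,229,287,.012))
print('timer',at_z(b,191,146,.018),'petri',at_z(b,288,260,.014),'beaker',at_z(b,363,231,.03))
for p in [(127,228),(257,8),(205,283),(180,170),(230,240),(240,190)]:print(p,at_z(b,*p,0))
# foot ellipse fit in top: show crop stats
```

```text
knob top [0.49134843 0.05992949 0.135     ] scene [0.49424588 0.06247784 0.124     ]
foot [0.49034984 0.06655338 0.012     ] [0.48304519 0.07471818 0.012     ]
timer [0.66012587 0.06533712 0.018     ] petri [ 0.35511007 -0.20512781  0.014     ] beaker [ 0.43614028 -0.40315596  0.03      ]
(127, 228) [0.43215837 0.24365516 0.        ]
(257, 8) [ 1.07612312 -0.10456529  0.        ]
(205, 283) [0.28653786 0.02011193 0.        ]
(180, 170) [0.59607295 0.09811669 0.        ]
(230, 240) [ 0.40539067 -0.04620912  0.        ]
(240, 190) [ 0.54280631 -0.07056757  0.        ]
```

```bash
python3 -m pendant '0 0 0 0.008 0.018 0 1;0 0 0 0.024 0.054 0 1;0 0 0 0.040 0.090 0 1;0 0 0 0.056 0.126 0 1;0 0 0 0.072 0.162 0 1'; python3 -m pendant '0 0 0 0.016 0.036 0 1;0 0 0 0.032 0.072 0 1;0 0 0 0.048 0.108 0 1;0 0 0 0.064 0.144 0 1;0 0 0 0.080 0.180 0 1'; python3 -m pendant '0 0 0 0.016 0.036 0 1;0 0 0 0.032 0.072 0 1;0 0 0 0.048 0.108 0 1;0 0 0 0.064 0.144 0 1;0 0 0 0.070 0.150 0 1'
```

```text
time: 0.52
position: [0.2884, -0.3957, 0.2221]
ee_rot: [-0.001, 0.983, 0.183, -0.0]
contact_force: [0.4, 0.6, 0.6]
grip_width: 0.088
finger_force: 0.0
time: 0.93
position: [0.3684, -0.2157, 0.2225]
ee_rot: [-0.0, 0.983, 0.183, -0.0]
contact_force: [0.7, -0.2, -0.1]
grip_width: 0.0877
finger_force: 0.0
time: 1.35
position: [0.439, -0.0627, 0.2225]
ee_rot: [-0.001, 0.983, 0.185, 0.0]
contact_force: [-0.4, 0.1, 0.3]
grip_width: 0.0879
finger_force: 0.0
```

```bash
python3 -m pendant '0 0 0 0.016 0.036 0 1;0 0 0 0.030 0.070 0 1;0 0 0 0.044 0.104 0 1;0 0 0 0.054 0.124 0 1;0 0 0 0.054 0.124 0 1'
python3 - <<'E'
from h import *
w=grab('wrist','w0.png');b=grab('scene','s1.png')
im=np.hstack([w['frame'],b['frame'][180:,120:340]]) if 0 else None
print(w['R'],w['t'],-np.array(w['R']).T@w['t'],r.observe()['position'])
E
```

```text
time: 1.77
position: [0.494, 0.0592, 0.2225]
ee_rot: [-0.001, 0.983, 0.185, 0.001]
contact_force: [-0.2, -0.3, 0.4]
grip_width: 0.088
finger_force: 0.0
[[ 0.36209419 -0.93214084 -0.00111824]
 [-0.89737156 -0.348912    0.27015681]
 [-0.25221437 -0.09681874 -0.96281569]] [-0.12284421  0.43151586  0.52145116] [0.56322871 0.0865392  0.38534704] [0.49205733 0.05625564 0.22218052]
```

View pics/w0.png

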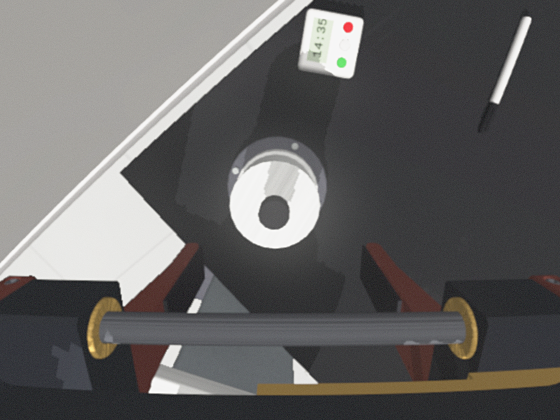

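The wrist view shows the knob's top at about (274,211), and the cover's top disc centred at about (275,205), with the foot at (277,180).

Run:
```python
from h import *
d=load('w0.png');f=d['frame']
g=cv2.cvtColor(f,cv2.COLOR_RGB2GRAY)
roi=np.zeros_like(g);roi[150:255,225:325]=1
n,l,s,c=cv2.connectedComponentsWithStats(((g<100)&(roi>0)).astype(np.uint8))
for i in range(1,n):
    if 400<s[i,4]<3000: print('dark',s[i],c[i],at_z(d,*c[i],.132))
m=((g>200)&(roi>0)).astype(np.uint8)
cs,_=cv2.findContours(m,0,2);k=max(cs,key=cv2.contourArea);p=k[:,0];p=p[p[:,1]>205]
(x,y),R=cv2.minEnclosingCircle(k);e=cv2.fitEllipse(k);print('disc',x,y,R,e,at_z(d,*e[0],.104),'low ',p[:,1].max(),p[:,0].min(),p[:,0].max())
print('foot',at_z(d,277,182,.012))
o=[r.observe()['position'] for _ in range(3)];print(o)
```

```text
dark [ 225  150  100  105 2188] [267.1320841  228.76234004] [0.47905331 0.06756199 0.132     ]
dark [259 196  30  33 765] [273.66535948 212.08235294] [0.49469921 0.06761677 0.132     ]
disc 275.0 199.5 48.02353286743164 ((274.785400390625, 201.3530731201172), (87.77235412597656, 93.95288848876953), 7.246983528137207) [0.49700931 0.06819032 0.104     ] low  247 230 319
foot [0.49849975 0.06819531 0.012     ]
[array([0.49205733, 0.05625564, 0.22218052]), array([0.49205733, 0.05625564, 0.22218052]), array([0.49205733, 0.05625564, 0.22218052])]
```

```bash
python3 -m pendant '0 0 0 0.002 0.006 -0.02 1;0 0 0 0.003 0.010 -0.05 0.6;0 0 0 0.003 0.010 -0.08 0.3;0 0 0 0.003 0.010 -0.102 0;0 0 0 0.003 0.010 -0.111 0'; python3 -m pendant '0 0 0 0 0 0 -0.2;0 0 0 0 0 0 -0.3;0 0 0 0 0 0 -0.3'
python3 - <<'E'
from h import *
w=grab('wrist','w1.png')
E
```

```text
time: 2.28
position: [0.4923, 0.0647, 0.1088]
ee_rot: [-0.0, 0.983, 0.183, -0.003]
contact_force: [-0.2, -0.7, 0.6]
grip_width: 0.0645
finger_force: 0.0
time: 2.53
position: [0.4963, 0.0657, 0.1129]
ee_rot: [0.0, 0.983, 0.183, 0.001]
contact_force: [0.2, 0.0, -0.3]
grip_width: 0.0445
finger_force: 0.0
```

View pics/w1.png

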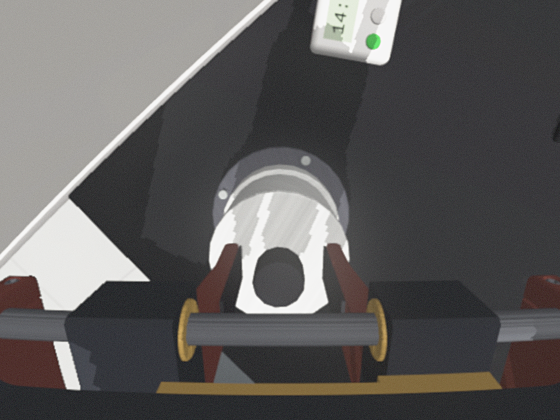

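The knob, at (278,277), sits between the finger tips (rows from 245, columns 238 and 328). I'll check the depth offset numerically, then close.

```bash
python3 - <<'E'
from h import *
d=load('w1.png');print('knob',at_z(d,278,274,.133))
g=cv2.cvtColor(d['frame'],cv2.COLOR_RGB2GRAY);K=np.array(d['camera_matrix'])
p,_=cv2.projectPoints(np.array([[.495,.066,.111],[.495,.066,.135]]),cv2.Rodrigues(np.array(d['R']))[0],np.array(d['t']),K,np.array([d['k1'],0,0,0.]));print(p.ravel())
E
python3 -m pendant '0 0 0 0 0 0 -0.6;0 0 0 0 0 0 -0.8;0 0 0 0 0 0 -0.8;0 0 0 0 0 0 -0.8;0 0 0 0 0 0 -0.8'
```

```text
knob [0.49785042 0.06907518 0.133     ]
[281.73435773 262.33948914 281.72595502 282.7424152 ]
time: 3.0
position: [0.496, 0.0666, 0.1125]
ee_rot: [0.0, 0.983, 0.183, 0.001]
contact_force: [-1.6, 0.7, 7.2]
grip_width: 0.0266
finger_force: 30.0
```

```bash
python3 -m pendant '0 0 0 0 0 0.006 -0.8;0 0 0 0 0 0.022 -0.8;0 0 0 0 0 0.044 -0.8;0 0 0 0 0 0.066 -0.8;0 0 0 0 0 0.078 -0.8'; python3 -m pendant '0 0 0 0 0 0.004 -0.8;0 0 0 0.002 -0.016 0.004 -0.8;0 0 0 0.006 -0.046 0.004 -0.8;0 0 0 0.010 -0.076 0.004 -0.8;0 0 0 0.014 -0.106 0.004 -0.8'; python3 -m pendant '0 0 0 0.004 -0.03 0 -0.8;0 0 0 0.008 -0.054 -0.01 -0.8;0 0 0 0.010 -0.064 -0.04 -0.8;0 0 0 0.010 -0.064 -0.07 -0.8;0 0 0 0.010 -0.064 -0.095 -0.8';python3 - <<'E'
from h import *
a=grab('scene','s2.png')['frame'];b=grab('top','t2.png')['frame']
cv2.imwrite('pics/c2.png',np.hstack([cv2.resize(a[200:340,120:370],None,fx=1.6,fy=1.6),cv2.resize(b[150:290,140:390],None,fx=1.6,fy=1.6)])[:,:,::-1])
E
```

```text
time: 3.42
position: [0.4959, 0.0664, 0.1919]
ee_rot: [0.0, 0.983, 0.183, 0.001]
contact_force: [0.4, 0.8, -1.1]
grip_width: 0.0269
finger_force: 30.0
time: 3.83
position: [0.5086, -0.0403, 0.1931]
ee_rot: [-0.0, 0.983, 0.184, -0.001]
contact_force: [-0.0, -0.7, -0.9]
grip_width: 0.0267
finger_force: 30.0
time: 4.25
position: [0.5184, -0.1044, 0.0966]
ee_rot: [-0.0, 0.983, 0.183, -0.001]
contact_force: [0.2, 1.6, -2.1]
grip_width: 0.0263
finger_force: 30.0
```

View pics/c2.png

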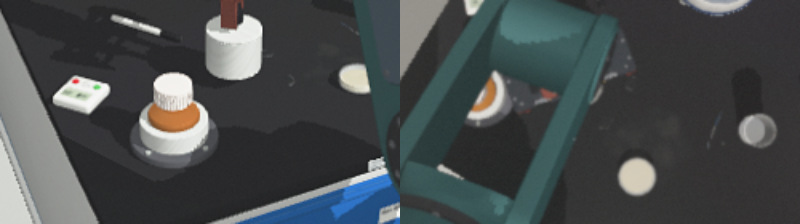

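The cover hangs upright, clear of the beaker and petri dish; the white cap on the amber bottle is exposed. I lower it the last 26 mm.

```bash
python3 -m pendant '0 0 0 0 0 -0.010 -0.8;0 0 0 0 0 -0.018 -0.8;0 0 0 0 0 -0.023 -0.8;0 0 0 0 0 -0.025 -0.8;0 0 0 0 0 -0.026 -0.8'
```

```text
time: 4.77
position: [0.5196, -0.1036, 0.0729]
ee_rot: [0.0, 0.983, 0.184, 0.0]
contact_force: [-0.2, -0.7, -0.5]
grip_width: 0.0267
finger_force: 30.0
```

```bash
python3 -m pendant '0 0 0 0 0 -0.001 -0.8;0 0 0 0 0 -0.001 -0.8'; python3 -m pendant '0 0 0 0 0 0 -0.5;0 0 0 0 0 0 -0.3;0 0 0 0 0 0 0;0 0 0 0 0 0 0;0 0 0 0 0 0 0'
```

```text
time: 4.93
position: [0.5198, -0.1035, 0.0726]
ee_rot: [0.0, 0.983, 0.183, 0.001]
contact_force: [-1.2, 1.7, 2.9]
grip_width: 0.0266
finger_force: 30.0
time: 5.35
position: [0.5194, -0.1037, 0.0716]
ee_rot: [0.0, 0.983, 0.183, 0.0]
contact_force: [0.5, -0.0, -0.2]
grip_width: 0.0432
finger_force: 0.0
```

```bash
python3 -m pendant '0 0 0 0 0 0.01 0.3;0 0 0 0 0 0.03 0.5;0 0 0 0 0 0.06 1;0 0 0 -0.001 0.010 0.09 1;0 0 0 -0.006 0.040 0.10 1'; python3 -m pendant '0 0 0 -0.005 0.036 0 1;0 0 0 -0.01 0.072 0 1;0 0 0 -0.014 0.104 0 1;0 0 0 -0.017 0.130 0 1;0 0 0 -0.017 0.132 0 1'
python3 - <<'E'
from h import *
w=grab('wrist','w3.png');a=grab('scene','s3.png')
cv2.imwrite('pics/c3.png',np.hstack([w['frame'],cv2.resize(a['frame'][200:340,120:360],(240,140)).repeat(1,0) if 0 else cv2.copyMakeBorder(a['frame'][190:330,120:360],0,280,0,0,0)])[:,:,::-1])
print(r.observe()['position'])
E
```

```text
time: 5.77
position: [0.5173, -0.0667, 0.1764]
ee_rot: [0.002, 0.983, 0.182, 0.004]
contact_force: [1.6, 0.6, 0.2]
grip_width: 0.0733
finger_force: 0.0
time: 6.18
position: [0.4952, 0.072, 0.1724]
ee_rot: [-0.001, 0.983, 0.185, 0.0]
contact_force: [0.8, 0.2, 0.4]
grip_width: 0.0877
finger_force: 0.0
[0.496286   0.06907319 0.17220139]
```

View pics/c3.png

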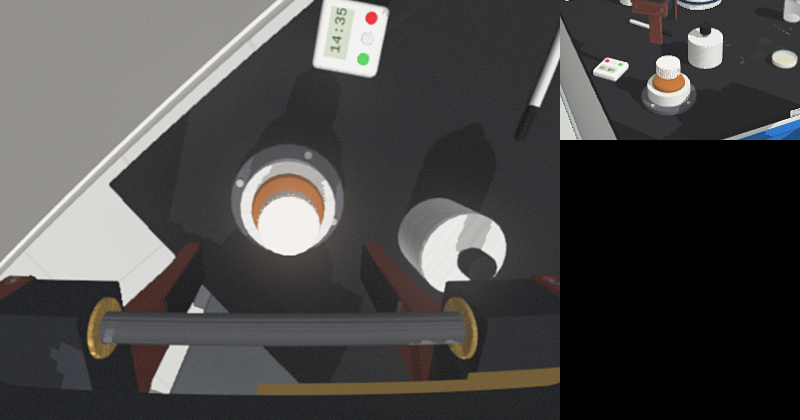

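The cover stands upright on the worktop; the cap's top disc is centred at about (289,224) in the wrist view.

Run:
```python
from h import *
d=load('w3.png')
print('cap',at_z(d,289,224,.0945))
g=cv2.cvtColor(d['frame'],cv2.COLOR_RGB2GRAY);m=(g>225).astype(np.uint8);m[:185]=0;m[265:]=0;m[:,:250]=0;m[:,:]*=1;m[:,330:]=0
k=max(cv2.findContours(m,0,2)[0],key=cv2.contourArea);e=cv2.fitEllipse(k);print(e,at_z(d,*e[0],.0945))
p,_=cv2.projectPoints(np.array([[.4955,.0688,.0945]]),cv2.Rodrigues(np.array(d['R']))[0],np.array(d['t']),np.array(d['camera_matrix']),np.array([d['k1'],0,0,0.]));print('tool axis px',p.ravel())
```

```text
cap [0.49440527 0.06651511 0.0945    ]
((291.2483215332031, 221.6573028564453), (57.74455642700195, 83.15286254882812), 54.812313079833984) [0.49687391 0.0655666  0.0945    ]
tool axis px [286.83575427 221.7881514 ]
```

```bash
python3 -m pendant '0 0 0 0 -0.001 -0.02 1;0 0 0 0 -0.002 -0.05 1;0 0 0 0 -0.002 -0.08 1;0 0 0 0 -0.002 -0.098 0.6;0 0 0 0 -0.002 -0.104 0.4'; python3 -m pendant '0 0 0 0 0 0 0.2;0 0 0 0 0 0 0;0 0 0 0 0 0 -0.3;0 0 0 0 0 0 -0.3;0 0 0 0 0 0 -0.3'
```

```text
time: 6.7
position: [0.4946, 0.0648, 0.0652]
ee_rot: [-0.0, 0.983, 0.183, -0.002]
contact_force: [0.5, -0.2, -0.0]
grip_width: 0.0778
finger_force: 0.0
time: 7.12
position: [0.4975, 0.0663, 0.0689]
ee_rot: [0.0, 0.983, 0.183, 0.001]
contact_force: [0.4, -0.1, 4.5]
grip_width: 0.05
finger_force: 30.0
```

```bash
python3 -m pendant '0 0 0 0 0 -0.001 -0.3;0 0 0 0 0 -0.002 -0.3;0 0 0 0 0 -0.004 -0.3;0 0 0 0 0 -0.0055 -0.3;0 0 0 0 0 -0.0055 -0.3'
```

```text
time: 7.53
position: [0.4975, 0.0663, 0.0635]
ee_rot: [0.0, 0.983, 0.184, 0.001]
contact_force: [-0.7, 0.6, 10.3]
grip_width: 0.0495
finger_force: 30.0
```

```bash
python3 -m pendant '0 0 0.03 0 0 -0.0005 -0.3;0 0 0.1 0 0 -0.0005 -0.3;0 0 0.2 0 0 -0.0005 -0.3;0 0 0.3 0 0 -0.0005 -0.3;0 0 0.4 0 0 -0.0005 -0.3'; python3 -c "
from plant import r;o=r.observe();print(o['moment'],o['contact_force'],o['joints'][5])"
```

```text
time: 7.95
position: [0.4976, 0.0676, 0.0633]
ee_rot: [-0.0, 0.926, 0.377, 0.002]
contact_force: [-2.1, 7.6, 10.6]
grip_width: 0.0499
finger_force: 30.0
[ 1.26741596  0.33303657 -0.21292837] [-2.05776832  7.61474399 10.59228701] 0.79201951045719
```

```bash
python3 -m pendant '0 0 0.1 0 0.001 0 -0.3;0 0 0.2 0 0.0015 0 -0.3;0 0 0.3 0 0.002 0 -0.3;0 0 0.4 0 0.002 0 -0.3;0 0 0.5 0 0.002 0 -0.3'; python3 -m pendant '0 0 0.1 0 0 0 -0.3;0 0 0.17 0 0 0 -0.3;0 0 0.17 0 0 0 -0.3'
```

```text
time: 8.37
position: [0.4955, 0.0696, 0.0628]
ee_rot: [-0.001, 0.804, 0.594, 0.0]
contact_force: [-4.9, 6.2, 11.3]
grip_width: 0.0501
finger_force: 30.0
time: 8.62
position: [0.4947, 0.0698, 0.0627]
ee_rot: [-0.001, 0.751, 0.66, -0.0]
contact_force: [-5.9, 6.4, 12.3]
grip_width: 0.0498
finger_force: 30.0
```

```bash
python3 -m pendant '0 0 0 -0.001 0.0015 0 -0.3;0 0 0 -0.001 0.0015 0.003 -0.3;0 0 0 -0.001 0.0015 0.007 -0.3;0 0 0 -0.001 0.0015 0.011 -0.3;0 0 0 -0.001 0.0015 0.013 -0.3'
```

```text
time: 9.03
position: [0.4947, 0.07, 0.0751]
ee_rot: [-0.0, 0.752, 0.659, -0.0]
contact_force: [-1.3, 0.6, -1.4]
grip_width: 0.0496
finger_force: 30.0
```

```bash
python3 -m pendant '0 0 0 0 0 0.01 -0.3;0 0 0 0 0 0.03 -0.3;0 0 0 0 0 0.055 -0.3;0 0 0 0 0 0.076 -0.3;0 0 0 0 0 0.082 -0.3'; python3 -m pendant '0 0 0 0 0 0 -0.3;0 0 0 0 0 0 -0.3;0 0 0 0 0 0 -0.3'
python3 - <<'E'
from h import *
w=grab('wrist','w4.png');a=grab('scene','s4.png')
cv2.imwrite('pics/c4.png',np.hstack([cv2.resize(w['frame'],(400,300)),cv2.resize(a['frame'][150:330,120:360],(400,300))])[:,:,::-1])
E
```

```text
time: 9.45
position: [0.4981, 0.0699, 0.1603]
ee_rot: [0.002, 0.752, 0.659, 0.002]
contact_force: [0.5, -0.1, -0.1]
grip_width: 0.0497
finger_force: 30.0
time: 9.7
position: [0.4945, 0.0698, 0.1556]
ee_rot: [-0.001, 0.752, 0.659, -0.001]
contact_force: [0.4, -1.1, -1.0]
grip_width: 0.0498
finger_force: 30.0
```

View pics/c4.png

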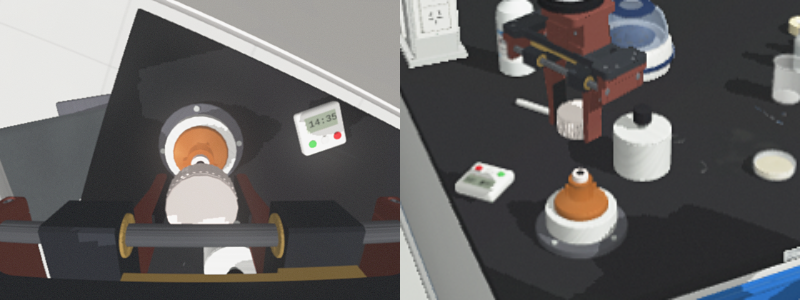

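The cap is held level between the fingers (left half, about (202,205)), above the open bottle mouth at (200,160). The cover is upright and the bystanders are where they were.

```bash
python3 -c "
from plant import r;print(r.finish_job())"
```

```text
the job is handed in; nothing more can be done
None
```

I handed the job in at about 9.8 s of the 48 s allowed; no verdict came back. The cover stands upright on the worktop, and the cap was unlocked and is held level about 8 cm above the bottle's mouth, with the beaker, timer and petri dish untouched.

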